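# Clear the offcuts into the twist-lock scrap canister

## Task

Clear up the scrap: press and turn the lid of the steel scrap canister to unlock it, lay it aside, and put every plain pale wood offcut (blocks and wedges) that lies on the bench into the canister. Then put the lid back on, push it down and turn it clockwise as far as it goes, so that it is locked. Leave the tools and supplies where they lie.

Things in the scene. Friction and masses are not known exactly. Their poses are not given: they have to be found in the camera images.
- canister: round steel scrap canister screwed to the bench, 154 mm across (foot flange 176 mm), rim 146 mm above the bench, clear mouth 116 mm across, floor 8 mm above the bench. Origin at the centre of its underside, z up. Its lid locks by push and turn: turned to its clockwise stop, the lid's grip bar lies along this x axis
- canister_rim (a point): centre of the mouth, at rim height; same axes. The wall has two opposite entry notches for the lid's tabs, open at the rim, in the directions 1.15 rad counter-clockwise (from above) of the x axis, and that plus pi. From each a track runs 1.15 rad clockwise under a lip to a stop. An entry is 30 degrees wide, a tab 17, so align the bar to about 5 degrees; the disc has 2.5 mm of play all round
- lid: round steel lid, locked on the canister at the start: disc 133 mm across, 8 mm thick, with two opposite tabs, 22 mm wide and 6 mm thick, 158 mm over both; 0.2 kg; on top a wooden grip bar 80 x 22 x 32 mm (its top 40 mm above the underside). Origin at the centre of the underside, x along the bar and through both tabs (a half turn is the same), z up
- lid_grip (a point): the lid's grip bar: point 26 mm above the lid's underside, 14 mm below the bar's top; axes as the lid. Its height above the bench: lid on the bench 26 mm; laid in the entries but unpressed 164 (cannot turn); pressed fully down 156; locked and released 160. To turn, press to 156-159 (2 to 4 N) and turn with under 0.5 N m: counter-clockwise unlocks, clockwise locks
- seat_ring (a joint): sprung black ring in the canister's mouth that lifts the lid: 0 = up, 0.004 = lid locked, 0.008 = pressed fully down (m)
- block_1_mid (a point): scrap: plain pale beech offcut block, 35 x 62 x 21 mm (x, y, z), lying on the bench; the point is its centre, half-way up, long axis y; grip across x. Absent (None) in some starts.
- block_2_mid (a point): scrap: plain pale beech offcut block, 35 x 62 x 21 mm (x, y, z), lying on the bench; the point is its centre, half-way up, long axis y; grip across x. Absent (None) in some starts.
- block_3_mid (a point): scrap: plain pale beech offcut block, 35 x 62 x 21 mm (x, y, z), lying on the bench; the point is its centre, half-way up, long axis y; grip across x. Absent (None) in some starts.
- wedge_1_mid (a point): scrap: plain pale wedge-shaped offcut, 80 mm long (y), 24 mm high (z), its width (x) tapering from 25 mm at the -y end to 8 mm at the +y end, 16 mm at the middle, lying on the bench; the point is its centre, half-way up, long axis y; grip across x. Absent (None) in some starts.
- wedge_2_mid (a point): scrap: plain pale wedge-shaped offcut, 80 mm long (y), 24 mm high (z), its width (x) tapering from 25 mm at the -y end to 8 mm at the +y end, 16 mm at the middle, lying on the bench; the point is its centre, half-way up, long axis y; grip across x. Absent (None) in some starts.
- sanding_block: cork sanding block, 60 x 104 x 32 mm; tool or supply that stays where it is; origin at the centre of its underside
- masking_roll: roll of masking tape, 104 mm across, 25 mm high; tool or supply that stays where it is; origin at the centre of its underside
- nail_tin: round tin of nails, 86 mm across, 32 mm high; tool or supply that stays where it is; origin at the centre of its underside
- marking_gauge: marking gauge, wooden beam with a sliding head, 56 x 190 x 59 mm; tool or supply that stays where it is; origin at the centre of its underside

How it is judged:
By the outcome, as a careful person would: the job done as asked, in the order asked, and still so for the second after the job is handed in, with the robot touching nothing.
Of block_1, block_2, block_3, wedge_1, wedge_2 only 3 to 5 are there at a start; the rules pass over those that are not, and their reading is None.
At some moment in a run one of block_1, block_2, block_3, wedge_1, wedge_2 may be knocked a few centimetres aside while the robot is not near it.
Once in a run the grip may slacken for a moment while it holds something.
It also fails if it takes over 210 s, if anything falls off the work surface, if the arm or the gripper's body presses on something with over 40 N, if the wrist force passes 120 N, or if a joint passes its speed limit or range.

## Robot

A 6-joint arm with a two-finger parallel gripper is mounted at the origin on the work surface; the furniture and walls round the work are solid. World frame = base frame: x ahead of the robot, y to its left, z up, the work surface at z = 0. Lengths are in m, angles in rad, forces in N, time in s.
With the tool pointing down it reaches from about 0.25 to 0.725 m from the base axis. Payload 4 kg.
Tool frame: the origin (TCP) lies on the centre line of the jaws, within the pads' length; the fingertips stand ahead of it and the grasp point (between the pads) lies 11 mm behind it (bot.tip_extent is the z of the fingertips in the tool frame, in m); z points along the fingers, y is the direction in which the jaws open and shut (so a half turn about z gives the same grasp; the last joint's range is limited). The gripper opens to 85 mm and grips with 20 to 120 N. Pads are 22 mm wide; open, the fingers measure 114 mm over their backs; the gripper's body (76 mm by 85 mm) begins 54 mm behind the grasp point. The pads swing forward as they close: fully open they stand 13 mm farther back than shut.
Start: joints at [1.319, 0.241, 0.005, 1.335, 0, 1.571], TCP at [0.125, 0.484, 0.239] pointing down, gripper open.
Joint ranges: [-2.72, 2.72], [-1.05, 1.87], [-1.09, 1.28], [-1.99, 2.15], [-1.42, 1.44], [-3.14, 3.14]. Speed limits (rad/s): [2.79, 2.79, 3.14, 3.14, 3.14, 3.14].

## Interface

Orientations are given as a unit quaternion [x, y, z, w].
In Python, from workcell import bot gives the robot as it stands.
- The arm moves only by the shell command python3 -m jog 'ROWS'. ROWS is JSON, a list that holds one entry, the list of rows, each a list of 7 numbers: the shift along the world's x, y, z in m, then the turn, a rotation vector about the world's x, y, z in degrees, then the closure in counts, from 0 (fully open) to 255 (shut). In form: [[[tx, ty, tz, ax, ay, az, fingers], ...]]. A call has 1 to 10 rows; each row is the pose to reach, as a shift and turn from the pose commanded when the call began; what a row does not reach only later rows make up. A row lasts 1/12 s, in which the tool goes at most 41.7 mm and 7.16 degrees, less where a joint would pass 70% of its speed; a pose out of reach is approached as far as the arm can. A call with a gripper value outside its range is refused whole. The fingers move at their own pace and stop on an object; the grip force is fixed at half the most. Time passes only in rows, so rows that repeat a pose let the fingers close. It gives the time, the measured TCP pose, the force and the opening at its end, in the units of the state.
- bot.get_obs(): the state, without advancing time (a new reading comes with each control period).
- bot.camera(name): name is "side" or "top" or "wrist"; returns the picture (480x640x3 uint8, blue, green, red); there is no depth.
- bot.camera_model(name): a dict with "K" (3x3 intrinsics, pixels), "k1" (the pictures are not rectified: a ray, as slopes to the right and down, at radius r is drawn at 1 + k1 r^2 times it, then the intrinsics apply), "T" (4x4, takes a point from camera to world coordinates). Camera axes: x right, y down, z forward; pixel columns grow to the right and rows downward; lengths in m; the calibration is good to about 2 mm. A picture is of the moment at which its call begins: read the wrist's pose just before it. camera_model takes no time and is no camera call; for the wrist camera it gives the pose at the moment of the call.
- bot.job_done(): hands the job in, once; it reports no verdict.
The state is a dict: "clock": time; "joint_pos": joint angles; "joint_vel": joint speeds; "tau": joint torques, N m; "eef_pos": TCP position; "tool_rot": TCP orientation; "ft_force": force on the tool from outside, world axes, zero at the start; "ft_torque": the same for the moment, N m; "grip_width": finger opening in m.
Only numpy, scipy, OpenCV 4.12 (cv2) and the standard library are available. Lean on these libraries where they do the work, as an engineer would, in place of code of your own. Each camera call takes 0.05 s, during which the arm holds its last target. There are 200 camera calls.

## Working session

There is one attempt and no reset: what is moved stays moved. The work goes in short steps, Python scripts to look and compute and a shell command to move; the robot and the scene stay as the last step left them, time stands still between calls to the robot, and variables do not carry over. Pictures are saved under pics/ and viewed, about 12 in all and at most 16, crops included, and the job is handed in when it is done.

```bash
ls; mkdir -p pics; python3 - <<'E'
from workcell import bot
import cv2
for n in("top","side"):
    cv2.imwrite(f"pics/{n}0.png",bot.camera(n)); m=bot.camera_model(n); print(n,m["K"],m["k1"],m["T"])
print(bot.get_obs(), bot.tip_extent)
E
```

```text
pics
top [[571.44131355   0.         329.64560151]
 [  0.         571.44131355 249.02078963]
 [  0.           0.           1.        ]] -0.07220140391946643 [[ 0.02260742 -0.98264286  0.18412472  0.32654919]
 [-0.99964764 -0.01965602  0.01783899  0.00411232]
 [-0.01391019 -0.18446313 -0.98274099  1.17817453]
 [ 0.          0.          0.          1.        ]]
side [[619.61190475   0.         324.98486748]
 [  0.         619.61190475 236.29536356]
 [  0.           0.           1.        ]] -0.11030673998686212 [[ 0.96543025 -0.12735531  0.22743144  0.21121076]
 [-0.26019603 -0.52297371  0.81166281 -1.13271925]
 [ 0.0155711  -0.84278059 -0.53803199  0.88427705]
 [ 0.          0.          0.          1.        ]]
{'clock': 0.1, 'joint_pos': array([ 1.31899489e+00,  2.41336037e-01,  3.87441329e-03,  1.33522800e+00,
       -1.57131529e-05,  1.57082597e+00]), 'joint_vel': array([-0.00044144, -0.00071265,  0.00203208,  0.00118241,  0.0009644 ,
        0.0004197 ]), 'tau': array([-3.34653862e-05, -3.73138475e+01,  2.53010434e+01,  1.08516309e-02,
       -3.62546234e-05, -2.25681170e-06]), 'eef_pos': array([0.12444088, 0.48369456, 0.23850869]), 'tool_rot': array([ 1.25583014e-01,  9.92082663e-01, -9.40145770e-04, -1.11061027e-04]), 'ft_force': array([-0.7697521 ,  0.16553994,  0.28230841]), 'ft_torque': array([0.03256946, 0.01665001, 0.00976125]), 'grip_width': 0.08528985130984942} 0.008
```

View pics/top0.png

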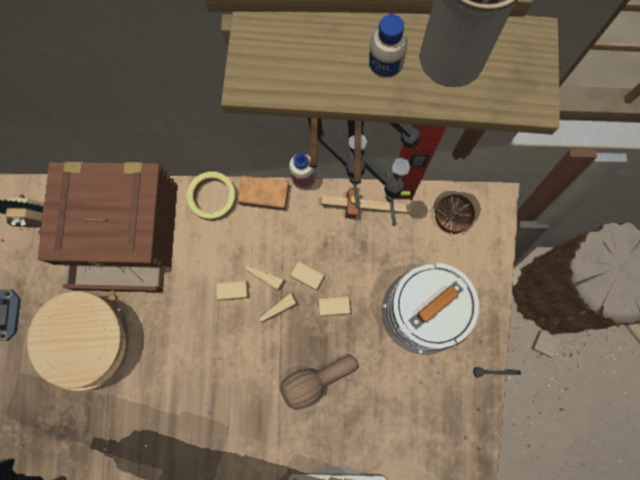

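View pics/side0.png

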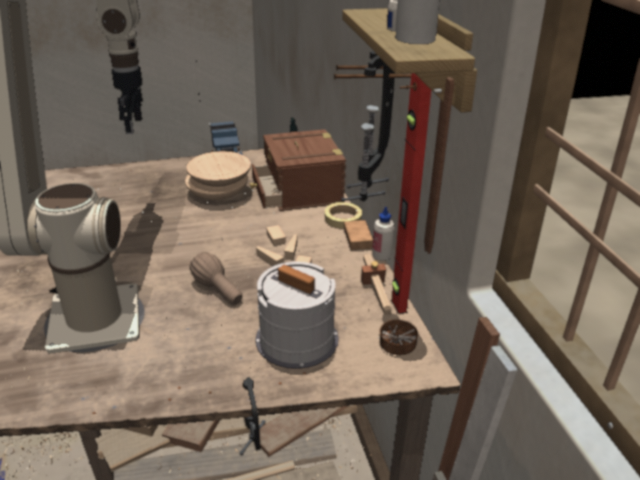

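The top view shows three blocks at about (231,290), (307,276) and (334,306), and wedges at (264,277) and (277,308). The lid is at (435,305) with its bar running up to the right. The side view confirms the same layout, and the mallet near (310,385) is not scrap.

```bash
cat > h.py <<'E'
from workcell import bot
import cv2, numpy as np
def ray(m,p):
    d=np.array([[[m["K"][0][0]*0+p[0],p[1]]]],float)
    u=cv2.undistortPoints(d,np.array(m["K"]),np.array([m["k1"],0,0,0.]))[0,0]
    T=np.array(m["T"]); return T[:3,3],T[:3,:3]@np.array([u[0],u[1],1])
def onz(m,p,z):
    o,d=ray(m,p); return o+d*(z-o[2])/d[2]
def rect(m,c,z):
    """contour onto plane z -> min area rect in world: centre, long, short, long-axis angle deg"""
    w=np.array([onz(m,p,z)[:2] for p in c.reshape(-1,2)])*1000
    (cx,cy),(a,b),_=r=cv2.minAreaRect(w.astype(np.float32))
    q=cv2.boxPoints(r); e=q[1]-q[0]; f=q[2]-q[1]
    l=e if np.hypot(*e)>np.hypot(*f) else f
    M=cv2.moments(w.astype(np.float32))
    cen=(M["m10"]/M["m00"],M["m01"]/M["m00"]) if M["m00"] else (cx,cy)
    return np.round([cx,cy,max(a,b),min(a,b),np.degrees(np.arctan2(l[1],l[0]))%180,*cen],1)
def blobs(im,lo,hi,amin,amax,roi=None):
    k=cv2.inRange(cv2.cvtColor(im,cv2.COLOR_BGR2HSV),lo,hi)
    if roi: z=np.zeros_like(k); x0,y0,x1,y1=roi; z[y0:y1,x0:x1]=k[y0:y1,x0:x1]; k=z
    k=cv2.morphologyEx(k,cv2.MORPH_OPEN,np.ones((3,3)))
    cs=cv2.findContours(k,cv2.RETR_EXTERNAL,cv2.CHAIN_APPROX_NONE)[0]
    return [c for c in cs if amin<cv2.contourArea(c)<amax]
E
python3 - <<'E'
from h import *
im=cv2.imread("pics/top0.png"); m=bot.camera_model("top")
hsv=cv2.cvtColor(im,cv2.COLOR_BGR2HSV)
for p in((231,290),(307,276),(334,306),(264,277),(279,307),(250,320),(300,320),(435,305),(330,350)): print(p,hsv[p[1],p[0]])
v=im.copy()
for c in blobs(im,(15,75,165),(30,255,255),120,1500,(190,220,380,345)): print("scrap",c.mean(0),cv2.contourArea(c),rect(m,c,.022)); cv2.drawContours(v,[c],-1,(0,0,255),1)
for c in blobs(im,(0,110,60),(18,255,255),150,3000,(390,260,480,350)): print("bar",c.mean(0),rect(m,c,.174)); cv2.drawContours(v,[c],-1,(0,255,0),1)
cv2.imwrite("pics/t1.png",cv2.resize(v[220:360,180:500],None,fx=2.5,fy=2.5))
for p in((316,118),(545,125),(226,112)): print(onz(m,p,.5))
E
```

```text
(231, 290) [ 21  74 203]
(307, 276) [ 21  74 203]
(334, 306) [ 21  77 202]
(264, 277) [ 20  80 203]
(279, 307) [ 21  76 204]
(250, 320) [ 16  75 166]
(300, 320) [ 15  79 139]
(435, 305) [ 14 162 168]
(330, 350) [ 15  77 140]
scrap [[193.2        330.71428571]] 166.0 [371.4 294.8  56.6  18.4   3.6 367.8 296.5]
scrap [[279.40789474 306.48684211]] 164.0 [422.7 127.   67.6  18.3 118.  422.4 124.9]
scrap [[372.05333333 231.10666667]] 264.5 [ 5.798e+02 -5.860e+01  5.280e+01  3.530e+01  4.000e-01  5.824e+02
 -6.300e+01]
bar [[437.74117647 303.76470588]] [ 420.5 -169.7   80.4   20.2  130.3  420.7 -169.8]
[0.6221907  0.03753713 0.5       ]
[ 0.61935533 -0.25352128  0.5       ]
[0.62892319 0.15276984 0.5       ]
```

View pics/t1.png

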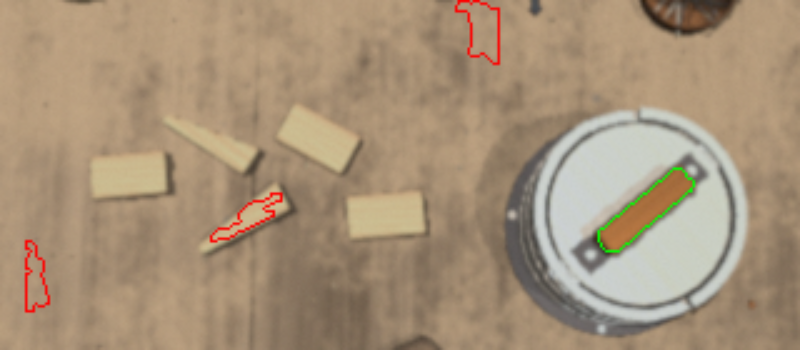

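```bash
R='[0.15,-0.33,0.03,0,0,-36,0]'; python3 -m jog '[[[0.015,-0.033,0.01,0,0,-4,0],[0.03,-0.066,0.02,0,0,-8,0],[0.045,-0.1,0.03,0,0,-12,0],[0.06,-0.133,0.03,0,0,-16,0],[0.075,-0.166,0.03,0,0,-20,0],[0.09,-0.2,0.03,0,0,-24,0],[0.105,-0.233,0.03,0,0,-28,0],[0.12,-0.266,0.03,0,0,-32,0],[0.135,-0.3,0.03,0,0,-36,0],[0.15,-0.333,0.03,0,0,-36,0]]]'
python3 -m jog '[[[0.016,-0.034,0,0,0,0,0],[0.032,-0.068,0,0,0,0,0],[0.048,-0.102,0,0,0,0,0],[0.064,-0.136,0,0,0,0,0],[0.08,-0.17,0,0,0,0,0],[0.096,-0.204,0,0,0,0,0],[0.112,-0.238,0,0,0,0,0],[0.128,-0.272,0,0,0,0,0],[0.146,-0.321,0,0,0,0,0],[0.146,-0.321,0,0,0,0,0]]]'
cat >> h.py <<'E'
SC=((18,40,182),(30,140,255))
def yaw():
    from scipy.spatial.transform import Rotation as R
    y=R.from_quat(bot.get_obs()["tool_rot"]).as_matrix(); return np.degrees(np.arctan2(y[1,1],y[0,1])), y[:,2]
def scrap(roi=(140,215,400,400)):
    im=bot.camera("top"); m=bot.camera_model("top")
    for c in blobs(im,*SC,90,900,roi):
        r=rect(m,c,.023)
        if r[3]<45 and r[2]>40: print("scrap px",c.mean((0,1)).astype(int),"c,l,w,ang,centroid",r)
    return im
def st():
    o=bot.get_obs(); y,z=yaw(); print("t %.1f"%o["clock"],"tcp",np.round(o["eef_pos"],4),"yaw %.1f"%y,"z",np.round(z,3),"F",np.round(o["ft_force"],1),"M",np.round(o["ft_torque"],2),"w %.4f"%o["grip_width"],"q",np.round(o["joint_pos"],2))
E
python3 - <<'E'
from h import *
st(); m=bot.camera_model("wrist"); im=bot.camera("wrist"); cv2.imwrite("pics/w1.png",im); print(m["T"])
for c in blobs(im,(0,110,60),(18,255,255),1500,100000): print("bar",c.mean((0,1)),rect(m,c,.174))
scrap()
E
```

```text
clock: 0.93
eef_pos: [0.2745, 0.1494, 0.2692]
tool_rot: [0.427, 0.904, -0.0, 0.0]
ft_force: [1.5, 1.0, -0.6]
grip_width: 0.0848
clock: 1.77
eef_pos: [0.422, -0.1744, 0.2684]
tool_rot: [0.428, 0.904, -0.001, 0.0]
ft_force: [0.5, -0.1, 0.2]
grip_width: 0.0852
t 1.8 tcp [ 0.422  -0.1744  0.2684] yaw 39.3 z [ 0.    -0.002 -1.   ] F [ 0.5 -0.1  0.2] M [-0.04 -0.11 -0.03] w 0.0852 q [-0.39  0.14 -0.04  1.39 -0.    0.49]
[[ 0.77405915  0.6004686   0.20067361  0.36965907]
 [ 0.63311173 -0.73344177 -0.24745242 -0.11063226]
 [-0.001405    0.31859163 -0.94789103  0.40301504]
 [ 0.          0.          0.          1.        ]]
bar [599.17363344 375.78456592] [ 626.4 -120.9   47.5   45.9  180.   619.1 -123.6]
bar [550.54635762 324.73178808] [ 567.6 -118.8   66.2   40.   179.3  569.4 -118.2]
bar [315.21702128 218.68085106] [ 410.4 -159.9   47.3   18.7  130.   410.6 -159.9]
scrap px [277 307] c,l,w,ang,centroid [421.6 131.5  74.9  20.1 119.  423.2 123.8]
scrap px [230 289] c,l,w,ang,centroid [454.8 225.4  60.3  30.9  96.5 454.7 225.4]
scrap px [263 275] c,l,w,ang,centroid [489.  159.6  77.8  20.9  58.6 482.6 154. ]
scrap px [304 274] c,l,w,ang,centroid [490.   73.9  53.5  30.8  62.6 490.1  74.9]
```

View pics/w1.png

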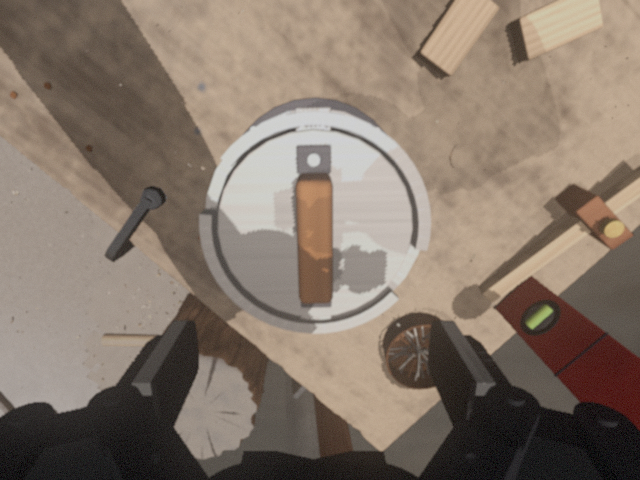

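The wrist view shows the bar upright in the picture. Its top face runs from about (315,178) to (316,303), and the entry notches are at (210,215) and (395,295).

```bash
python3 - <<'E'
from h import *
im=cv2.imread("pics/w1.png"); m=bot.camera_model("wrist")
k=cv2.inRange(cv2.cvtColor(im,cv2.COLOR_BGR2HSV),(0,100,40),(18,255,255)); z=np.zeros_like(k); z[170:310,285:345]=k[170:310,285:345]
c=max(cv2.findContours(z,cv2.RETR_EXTERNAL,cv2.CHAIN_APPROX_NONE)[0],key=cv2.contourArea)
print(cv2.boundingRect(c),rect(m,c,.174))
for p in((315,178),(316,303)): print(onz(m,p,.174))
# disc from white region
k=cv2.inRange(cv2.cvtColor(im,cv2.COLOR_BGR2HSV),(0,0,120),(180,40,255))
c=max(cv2.findContours(k,cv2.RETR_EXTERNAL,cv2.CHAIN_APPROX_NONE)[0],key=cv2.contourArea)
h=cv2.convexHull(c); w=np.array([onz(m,p,.146)[:2]*1000 for p in h.reshape(-1,2)]).astype(np.float32); print("rim",cv2.fitEllipse(w))
E
```

```text
(297, 180, 35, 123) [ 417.8 -167.4   77.3   19.8  130.6  417.4 -167.2]
[ 0.39282352 -0.136581    0.174     ]
[ 0.44353115 -0.19730356  0.174     ]
rim ((417.1021423339844, -166.94468688964844), (152.99205017089844, 159.3807830810547), 45.04713439941406)
```

```bash
python3 -m jog '[[[-0.003,0.0065,-0.03,0,0,1,0],[-0.003,0.0065,-0.06,0,0,1,0],[-0.003,0.0065,-0.085,0,0,1,0],[-0.003,0.0065,-0.1,0,0,1,0],[-0.003,0.0065,-0.111,0,0,1,0],[-0.003,0.0065,-0.111,0,0,1,60],[-0.003,0.0065,-0.111,0,0,1,120],[-0.003,0.0065,-0.111,0,0,1,255],[-0.003,0.0065,-0.111,0,0,1,255],[-0.003,0.0065,-0.111,0,0,1,255]]]'; python3 -m jog '[[[0,0,0,0,0,0,255],[0,0,0,0,0,0,255],[0,0,0,0,0,0,255]]]'
python3 -c "
from h import *
st()"
```

```text
clock: 2.7
eef_pos: [0.4181, -0.1634, 0.1594]
tool_rot: [0.418, 0.908, -0.0, 0.001]
ft_force: [-2.7, -2.9, 2.4]
grip_width: 0.0258
clock: 2.95
eef_pos: [0.4177, -0.164, 0.159]
tool_rot: [0.418, 0.908, -0.001, 0.001]
ft_force: [-3.2, -2.9, 2.4]
grip_width: 0.0207
t 3.0 tcp [ 0.4177 -0.164   0.159 ] yaw 40.6 z [ 0.001 -0.002 -1.   ] F [-3.2 -2.9  2.4] M [-0.69  0.56  0.2 ] w 0.0207 q [-0.37  0.19 -0.27  1.1  -0.    0.49]
```

```bash
python3 -m jog '[[[0,0,0,0,0,0,120],[0,0,0,0,0,0,100],[0.001,-0.0035,0,0,0,0,90],[0.001,-0.0035,0,0,0,0,90],[0.001,-0.0035,0,0,0,0,90],[0.001,-0.0035,0,0,0,0,255],[0.001,-0.0035,0,0,0,0,255],[0.001,-0.0035,0,0,0,0,255],[0.001,-0.0035,0,0,0,0,255],[0.001,-0.0035,0,0,0,0,255]]]'; python3 -m jog '[[[0,0,-0.001,0,0,0,255],[0,0,-0.002,0,0,0,255],[0,0,-0.003,0,0,0,255],[0,0,-0.003,0,0,0,255]]]'
python3 -c "
from h import *
st()"
```

```text
clock: 3.78
eef_pos: [0.4187, -0.1666, 0.1585]
tool_rot: [0.418, 0.908, 0.0, 0.0]
ft_force: [-0.3, 1.0, 1.3]
grip_width: 0.0211
clock: 4.12
eef_pos: [0.4187, -0.1666, 0.1553]
tool_rot: [0.418, 0.908, 0.0, 0.0]
ft_force: [1.0, 1.2, 2.3]
grip_width: 0.0211
t 4.1 tcp [ 0.4187 -0.1666  0.1553] yaw 40.6 z [ 0.  0. -1.] F [1.  1.2 2.3] M [ 0.33 -0.01  0.09] w 0.0211 q [-0.38  0.2  -0.27  1.1   0.    0.48]
```

Small forces, pressed. Turn counter-clockwise.

```bash
python3 -m jog '[[[0,0,0,0,0,5,255],[0,0,0,0,0,10,255],[0,0,0,0,0,15,255],[0,0,0,0,0,20,255],[0,0,0,0,0,20,255]]]'
python3 -c "
from h import *
st()"; python3 -m jog '[[[0,0,0,0,0,5,255],[0,0,0,0,0,10,255],[0,0,0,0,0,15,255],[0,0,0,0,0,20,255],[0,0,0,0,0,25,255],[0,0,0,0,0,30,255],[0,0,0,0,0,35,255],[0,0,0,0,0,40,255],[0,0,0,0,0,40,255]]]'
python3 -c "
from h import *
st()"
```

```text
clock: 4.53
eef_pos: [0.4186, -0.1675, 0.1555]
tool_rot: [0.254, 0.967, -0.001, 0.0]
ft_force: [-0.7, -1.3, 3.0]
grip_width: 0.0209
t 4.5 tcp [ 0.4186 -0.1675  0.1555] yaw 60.6 z [ 0.    -0.002 -1.   ] F [-0.7 -1.3  3. ] M [-0.19  0.24  0.15] w 0.0209 q [-0.38  0.2  -0.27  1.1  -0.    0.13]
clock: 5.28
eef_pos: [0.4181, -0.1704, 0.1558]
tool_rot: [-0.091, 0.996, -0.004, -0.001]
ft_force: [-3.1, -9.8, 4.0]
grip_width: 0.0207
t 5.3 tcp [ 0.4181 -0.1704  0.1558] yaw 100.4 z [-0.001 -0.008 -1.   ] F [-3.1 -9.8  4. ] M [-1.83  0.75 -0.27] w 0.0207 q [-0.38  0.2  -0.27  1.1  -0.01 -0.56]
```

```bash
python3 -m jog '[[[0,-0.001,0,0,0,0,255],[-0.0005,-0.002,0,0,0,0,255],[-0.0005,-0.002,0,0,0,0,255]]]'
python3 -c "
from h import *
st()"; python3 -m jog '[[[0,0,0,0,0,2,255],[0,0,0,0,0,4,255],[0,0,0,0,0,6,255],[0,0,0,0,0,6,255]]]'
python3 -c "
from h import *
st()"
```

```text
clock: 5.53
eef_pos: [0.418, -0.1705, 0.1556]
tool_rot: [-0.09, 0.996, -0.002, -0.0]
ft_force: [-1.9, -5.6, 3.5]
grip_width: 0.0208
t 5.5 tcp [ 0.418  -0.1705  0.1556] yaw 100.4 z [ 0.    -0.003 -1.   ] F [-1.9 -5.6  3.5] M [-0.98  0.36 -0.21] w 0.0208 q [-0.39  0.2  -0.27  1.1  -0.   -0.57]
clock: 5.87
eef_pos: [0.4183, -0.1712, 0.1558]
tool_rot: [-0.143, 0.99, -0.003, -0.0]
ft_force: [-0.7, -7.7, 3.6]
grip_width: 0.021
t 5.9 tcp [ 0.4183 -0.1712  0.1558] yaw 106.4 z [ 0.    -0.005 -1.   ] F [-0.7 -7.7  3.6] M [-1.4   0.34 -0.29] w 0.0210 q [-0.39  0.2  -0.27  1.1  -0.   -0.67]
```

```bash
python3 -m jog '[[[0,-0.0015,0,0,0,0,255],[0,-0.0025,0.002,0,0,0,255],[0,-0.0025,0.005,0,0,0,255],[0,-0.0025,0.01,0,0,0,255],[0,-0.0025,0.014,0,0,0,255],[0,-0.0025,0.018,0,0,0,255],[0,-0.0025,0.022,0,0,0,255]]]'
python3 -c "
from h import *
st()"
```

```text
clock: 6.45
eef_pos: [0.4176, -0.1707, 0.1773]
tool_rot: [-0.144, 0.99, 0.001, -0.001]
ft_force: [-0.7, -0.2, -1.4]
grip_width: 0.0208
t 6.5 tcp [ 0.4176 -0.1707  0.1773] yaw 106.6 z [-0.001  0.001 -1.   ] F [-0.7 -0.2 -1.4] M [-0.03  0.02 -0.02] w 0.0208 q [-0.39  0.19 -0.23  1.15  0.   -0.68]
```

```bash
python3 -m jog '[[[0,0,0.02,0,0,0,255],[-0.01,0.04,0.03,0,0,0,255],[-0.02,0.08,0.03,0,0,0,255],[-0.03,0.12,0.03,0,0,0,255],[-0.038,0.16,0.03,0,0,0,255],[-0.046,0.2,0.03,0,0,0,255],[-0.055,0.24,0.03,0,0,0,255],[-0.063,0.28,0.03,0,0,0,255],[-0.071,0.32,0.03,0,0,0,255],[-0.08,0.36,0.03,0,0,0,255]]]'
python3 -m jog '[[[-0.008,0.03,0,0,0,0,255],[-0.015,0.06,-0.01,0,0,0,255],[-0.018,0.08,-0.04,0,0,0,255],[-0.018,0.08,-0.075,0,0,0,255],[-0.018,0.08,-0.11,0,0,0,255],[-0.018,0.08,-0.14,0,0,0,255],[-0.018,0.08,-0.16,0,0,0,255],[-0.018,0.08,-0.17,0,0,0,255],[-0.018,0.08,-0.175,0,0,0,255],[-0.018,0.08,-0.175,0,0,0,255]]]'
python3 -c "
from h import *
st()"
```

```text
clock: 7.28
eef_pos: [0.337, 0.1906, 0.2077]
tool_rot: [-0.144, 0.99, 0.0, 0.0]
ft_force: [1.4, 0.0, -1.6]
grip_width: 0.021
clock: 8.12
eef_pos: [0.3192, 0.2682, 0.0314]
tool_rot: [-0.144, 0.99, -0.001, -0.001]
ft_force: [0.1, 0.3, -1.8]
grip_width: 0.0207
t 8.1 tcp [0.3192 0.2682 0.0314] yaw 106.6 z [-0.002 -0.002 -1.   ] F [ 0.1  0.3 -1.8] M [ 0.02  0.05 -0.05] w 0.0207 q [ 0.7   0.3  -0.52  0.74  0.    0.41]
```

```bash
python3 -m jog '[[[0,0,-0.003,0,0,0,255],[0,0,-0.005,0,0,0,255],[0,0,-0.007,0,0,0,255],[0,0,-0.007,0,0,0,255],[0,0,-0.007,0,0,0,150],[0,0,-0.007,0,0,0,80],[0,0,-0.007,0,0,0,0],[0,0,-0.007,0,0,0,0],[0,0,-0.007,0,0,0,0]]]'
python3 -c "
from h import *
st()"
python3 -m jog '[[[0,0,0.03,0,0,0,0],[0,0,0.07,0,0,0,0],[0,0,0.11,0,0,0,0],[0,0,0.15,0,0,0,0],[0,-0.04,0.2,0,0,0,0],[0,-0.08,0.22,0,0,0,0],[0.01,-0.12,0.22,0,0,0,0],[0.01,-0.12,0.22,0,0,0,0]]]'
python3 - <<'E'
from h import *
st(); im=scrap((0,0,640,480)); cv2.imwrite("pics/top2.png",im)
m=bot.camera_model("top")
for c in blobs(im,(0,110,60),(18,255,255),150,3000,(130,290,300,440)): print("bar",c.mean((0,1)),rect(m,c,.040))
E
```

```text
clock: 8.87
eef_pos: [0.3203, 0.2689, 0.0255]
tool_rot: [-0.144, 0.99, 0.0, 0.0]
ft_force: [-0.0, -0.0, 0.4]
grip_width: 0.0795
t 8.9 tcp [0.3203 0.2689 0.0255] yaw 106.6 z [ 0.001  0.    -1.   ] F [-0.  -0.   0.4] M [ 0.01 -0.02 -0.06] w 0.0795 q [ 0.7   0.31 -0.53  0.73 -0.    0.41]
clock: 9.53
eef_pos: [0.3307, 0.1466, 0.2478]
tool_rot: [-0.144, 0.99, -0.0, 0.002]
ft_force: [0.6, -1.0, -0.7]
grip_width: 0.0852
t 9.5 tcp [0.3307 0.1466 0.2478] yaw 106.5 z [ 0.005  0.001 -1.   ] F [ 0.6 -1.  -0.7] M [-0.    0.02  0.01] w 0.0852 q [ 0.42 -0.04 -0.29  1.32 -0.    0.13]
scrap px [163 442] c,l,w,ang,centroid [148.6 345.7 138.5  17.  179.1 151.6 344.3]
scrap px [237 430] c,l,w,ang,centroid [175.3 196.  217.2  27.7  38.2 187.2 204.3]
scrap px [167 317] c,l,w,ang,centroid [392.8 352.5 127.3  24.7 116.  393.5 354.1]
scrap px [333 305] c,l,w,ang,centroid [426.7  14.3  60.2  31.1  96.2 426.7  14.5]
scrap px [280 305] c,l,w,ang,centroid [421.5 122.2  61.6  20.7 131.1 425.5 120.4]
scrap px [ 71 296] c,l,w,ang,centroid [434.  556.6  56.2  17.1  99.  433.5 556.4]
scrap px [231 289] c,l,w,ang,centroid [454.5 225.   59.7  30.6  95.7 455.4 222. ]
scrap px [263 275] c,l,w,ang,centroid [486.1 160.9  78.8  21.   64.8 482.8 154.3]
scrap px [306 274] c,l,w,ang,centroid [488.7  71.5  60.9  31.5  62.2 488.5  71.7]
scrap px [195 202] c,l,w,ang,centroid [636.6 309.5  88.6  32.9  32.2 638.  312.5]
scrap px [220 182] c,l,w,ang,centroid [681.8 259.6  89.5  37.6  52.  682.3 257.1]
```

View pics/top2.png

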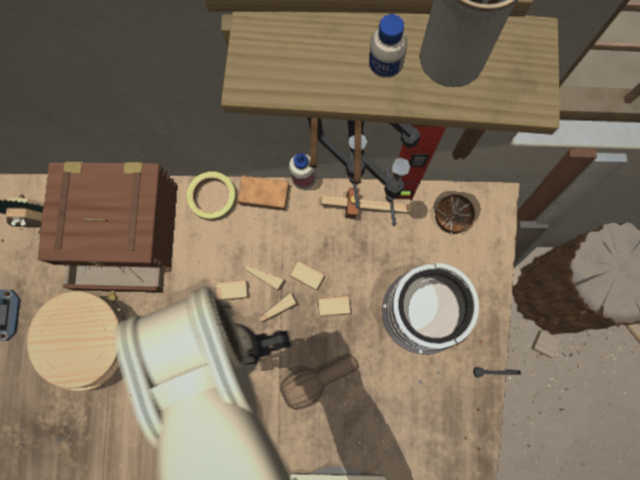

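The can is open and empty. The lid lies aside under the arm, and all five offcuts are where they were. I'll start with the isolated block at (333,305).

```bash
python3 -m jog '[[[0.01,-0.013,0,0,0,-7,0],[0.02,-0.026,0,0,0,-14,0],[0.03,-0.04,0,0,0,-21,0],[0.04,-0.053,0,0,0,-28,0],[0.05,-0.066,0,0,0,-35,0],[0.06,-0.08,0,0,0,-42,0],[0.07,-0.093,0,0,0,-49,0],[0.08,-0.106,0,0,0,-56,0],[0.09,-0.12,0,0,0,-63,0],[0.096,-0.132,-0.02,0,0,-70,0]]]'
python3 -m jog '[[[0,0,-0.03,0,0,-7,0],[0,0,-0.06,0,0,-14,0],[0,0,-0.09,0,0,-21,0],[0,0,-0.12,0,0,-28,40],[0,0,-0.13,0,0,-30,40],[0,0,-0.13,0,0,-30,40]]]'
python3 - <<'E'
from h import *
st(); m=bot.camera_model("wrist"); im=bot.camera("wrist"); cv2.imwrite("pics/w2.png",im)
for c in blobs(im,*SC,1500,60000): print("blob",c.mean((0,1)),rect(m,c,.021))
E
```

```text
clock: 10.42
eef_pos: [0.4294, 0.016, 0.2282]
tool_rot: [0.452, 0.892, 0.002, 0.003]
ft_force: [0.5, 0.2, 0.7]
grip_width: 0.0854
clock: 10.92
eef_pos: [0.4231, 0.0167, 0.0923]
tool_rot: [0.666, 0.746, -0.002, -0.003]
ft_force: [-0.3, 0.3, -0.2]
grip_width: 0.0719
t 10.9 tcp [0.4231 0.0167 0.0923] yaw 6.5 z [-0.007 -0.    -1.   ] F [-0.3  0.3 -0.2] M [-0.05 -0.   -0.03] w 0.0719 q [ 0.04  0.23 -0.43  0.92  0.    1.5 ]
```

```bash
python3 -m jog '[[[0.003,-0.002,-0.03,0,0,0,40],[0.003,-0.002,-0.06,0,0,0,40],[0.003,-0.002,-0.076,0,0,0,40],[0.003,-0.002,-0.083,0,0,0,40],[0.003,-0.002,-0.083,0,0,0,255],[0.003,-0.002,-0.083,0,0,0,255],[0.003,-0.002,-0.083,0,0,0,255],[0.003,-0.002,-0.083,0,0,0,255],[0.003,-0.002,-0.083,0,0,0,255],[0.003,-0.002,-0.083,0,0,0,255]]]'
python3 -m jog '[[[0,0,0.03,0,0,0,255],[0,0,0.07,0,0,0,255],[0,0,0.11,0,0,0,255],[0,0,0.15,0,0,0,255],[0,-0.02,0.18,0,0,0,255],[0,-0.05,0.19,0,0,0,255],[0,-0.09,0.19,0,0,0,255],[0,-0.13,0.19,0,0,0,255],[-0.004,-0.16,0.19,0,0,0,255],[-0.006,-0.182,0.19,0,0,0,255]]]'
python3 -c "
from h import *
st()"
```

```text
clock: 11.8
eef_pos: [0.4309, 0.0148, 0.0142]
tool_rot: [0.665, 0.747, 0.001, 0.001]
ft_force: [-1.0, 0.1, 7.7]
grip_width: 0.0338
clock: 12.63
eef_pos: [0.4228, -0.1699, 0.2034]
tool_rot: [0.666, 0.746, 0.0, 0.001]
ft_force: [0.2, -0.6, -1.1]
grip_width: 0.0334
t 12.6 tcp [ 0.4228 -0.1699  0.2034] yaw 6.5 z [ 0.002 -0.001 -1.   ] F [ 0.2 -0.6 -1.1] M [-0.   -0.07  0.03] w 0.0334 q [-0.38  0.17 -0.18  1.22 -0.    1.08]
```

```bash
python3 -m jog '[[[-0.004,0,-0.03,0,0,0,255],[-0.004,0,-0.06,0,0,0,255],[-0.004,0,-0.09,0,0,0,255],[-0.004,0,-0.1,0,0,0,255],[-0.004,0,-0.1,0,0,0,110],[-0.004,0,-0.1,0,0,0,110],[-0.004,0,-0.1,0,0,0,110],[-0.004,0,-0.05,0,0,0,110],[-0.004,0,0,0,0,0,110],[-0.004,0,0.03,0,0,0,40]]]'
python3 -m jog '[[[0.004,0.04,0,0,0,0,0],[0.008,0.08,0,0,0,0,0],[0.012,0.12,0,0,0,0,0],[0.016,0.16,0,0,0,0,0],[0.02,0.2,0,0,0,0,40],[0.024,0.24,0,0,0,0,40],[0.028,0.28,0,0,0,0,40],[0.032,0.32,0,0,0,0,40],[0.036,0.36,0,0,0,0,40],[0.038,0.394,0,0,0,0,40]]]'
python3 - <<'E'
from h import *
st(); im=scrap(); cv2.imwrite("pics/top3.png",im)
m=bot.camera_model("wrist"); im=bot.camera("wrist"); cv2.imwrite("pics/w3.png",im)
E
```

```text
clock: 13.47
eef_pos: [0.4192, -0.1672, 0.2304]
tool_rot: [0.665, 0.747, 0.0, 0.001]
ft_force: [1.1, -1.3, 0.1]
grip_width: 0.0594
clock: 14.3
eef_pos: [0.4579, 0.2301, 0.2297]
tool_rot: [0.665, 0.747, 0.002, 0.001]
ft_force: [0.9, -0.1, 0.7]
grip_width: 0.0718
t 14.3 tcp [0.4579 0.2301 0.2297] yaw 6.7 z [ 0.004  0.003 -1.   ] F [ 0.9 -0.1  0.7] M [ 0.04 -0.08  0.04] w 0.0718 q [0.47 0.27 0.01 1.31 0.   1.92]
scrap px [229 289] c,l,w,ang,centroid [454.6 226.3  54.4  30.9  95.7 454.9 227.8]
scrap px [309 273] c,l,w,ang,centroid [489.6  70.3  59.7  29.5  59.  488.1  62.2]
```

View pics/w3.png

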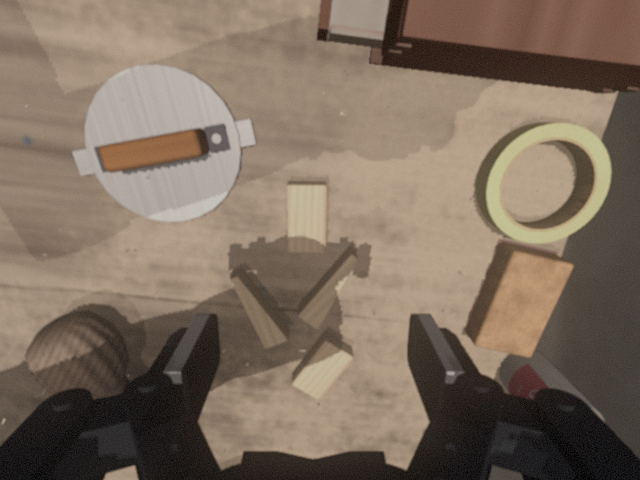

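The wrist view shows the lid flat on the bench at (165,140) and the next block at (307,217), with the two wedges and the third block below it.

```bash
python3 -m jog '[[[-0.003,-0.004,-0.04,0,0,0,40],[-0.003,-0.004,-0.08,0,0,0,40],[-0.003,-0.004,-0.12,0,0,0,40],[-0.003,-0.004,-0.16,0,0,0,40],[-0.003,-0.004,-0.195,0,0,0,40],[-0.003,-0.004,-0.212,0,0,0,40],[-0.003,-0.004,-0.217,0,0,0,40],[-0.003,-0.004,-0.217,0,0,0,255],[-0.003,-0.004,-0.217,0,0,0,255],[-0.003,-0.004,-0.217,0,0,0,255]]]'
python3 -m jog '[[[0,0,0,0,0,0,255],[0,0,0,0,0,0,255],[0,0,0,0,0,0,255],[0,0,0.04,0,0,0,255],[0,0,0.08,0,0,0,255],[0,0,0.12,0,0,0,255],[0,0,0.16,0,0,0,255],[-0.003,-0.03,0.19,0,0,0,255],[-0.006,-0.07,0.19,0,0,0,255],[-0.01,-0.11,0.19,0,0,0,255]]]'
python3 -c "
from h import *
st()"
python3 -m jog '[[[-0.003,-0.04,0,0,0,0,255],[-0.006,-0.08,0,0,0,0,255],[-0.009,-0.12,0,0,0,0,255],[-0.012,-0.16,0,0,0,0,255],[-0.016,-0.2,0,0,0,0,255],[-0.02,-0.24,0,0,0,0,255],[-0.024,-0.281,0,0,0,0,255],[-0.026,-0.281,0,0,0,0,255]]]'
python3 -c "
from h import *
st()"
```

```text
clock: 15.23
eef_pos: [0.4561, 0.2235, 0.0127]
tool_rot: [0.665, 0.746, 0.002, 0.001]
ft_force: [-2.8, 0.3, 0.8]
grip_width: 0.0364
clock: 16.07
eef_pos: [0.4461, 0.1128, 0.2042]
tool_rot: [0.664, 0.747, 0.004, 0.003]
ft_force: [0.6, -0.7, -2.1]
grip_width: 0.0332
t 16.1 tcp [0.4461 0.1128 0.2042] yaw 6.7 z [ 0.009  0.002 -1.   ] F [ 0.6 -0.7 -2.1] M [-0.   -0.06  0.04] w 0.0332 q [ 0.25  0.17 -0.17  1.22 -0.    1.7 ]
clock: 16.73
eef_pos: [0.4178, -0.1749, 0.2015]
tool_rot: [0.669, 0.743, -0.001, 0.003]
ft_force: [0.8, 1.0, -1.4]
grip_width: 0.0335
t 16.7 tcp [ 0.4178 -0.1749  0.2015] yaw 6.1 z [ 0.003 -0.005 -1.   ] F [ 0.8  1.  -1.4] M [ 0.03 -0.04 -0.01] w 0.0335 q [-0.39  0.17 -0.19  1.21 -0.    1.07]
```

```bash
python3 -m jog '[[[0,0.005,-0.03,0,0,0,255],[0,0.005,-0.06,0,0,0,255],[0,0.005,-0.085,0,0,0,255],[0,0.005,-0.085,0,0,0,255],[0,0.005,-0.085,0,0,0,110],[0,0.005,-0.085,0,0,0,110],[0,0.005,-0.085,0,0,0,110],[0,0.005,-0.05,0,0,0,110],[0,0.005,-0.01,0,0,0,110],[0,0.005,0.02,0,0,0,40]]]'
python3 -m jog '[[[0,0.04,0,0,0,3,0],[0,0.08,0,0,0,6,0],[0,0.12,0,0,0,9,0],[0,0.16,0,0,0,12,0],[0.002,0.2,0,0,0,15,0],[0.003,0.24,0,0,0,18,0],[0.004,0.27,0,0,0,21,0],[0.004,0.3,0,0,0,22,0],[0.004,0.3,0,0,0,22,0],[0.004,0.3,0,0,0,22,0]]]'
python3 - <<'E'
from h import *
st(); im=scrap(); cv2.imwrite("pics/top4.png",im)
m=bot.camera_model("wrist"); im=bot.camera("wrist"); cv2.imwrite("pics/w4.png",im)
import json; json.dump({k:np.array(v).tolist() for k,v in m.items()},open("m4.json","w"))
E
```

```text
clock: 17.57
eef_pos: [0.4192, -0.1635, 0.2246]
tool_rot: [0.665, 0.747, 0.001, 0.002]
ft_force: [0.9, 0.3, 0.0]
grip_width: 0.0592
clock: 18.4
eef_pos: [0.4227, 0.1385, 0.222]
tool_rot: [0.509, 0.861, 0.001, 0.001]
ft_force: [-1.0, -0.6, -0.1]
grip_width: 0.0851
t 18.4 tcp [0.4227 0.1385 0.222 ] yaw 28.8 z [ 0.003  0.001 -1.   ] F [-1.  -0.6 -0.1] M [ 0.    0.05 -0.04] w 0.0851 q [ 0.32  0.14 -0.17  1.26 -0.    1.39]
scrap px [177 347] c,l,w,ang,centroid [337.2 327.7 207.   21.  175.4 351.7 327.3]
scrap px [306 274] c,l,w,ang,centroid [488.6  71.1  59.6  31.3  62.3 488.5  71.4]
scrap px [190 223] c,l,w,ang,centroid [591.6 316.8 106.   16.9 108.2 591.9 316.1]
```

View pics/w4.png

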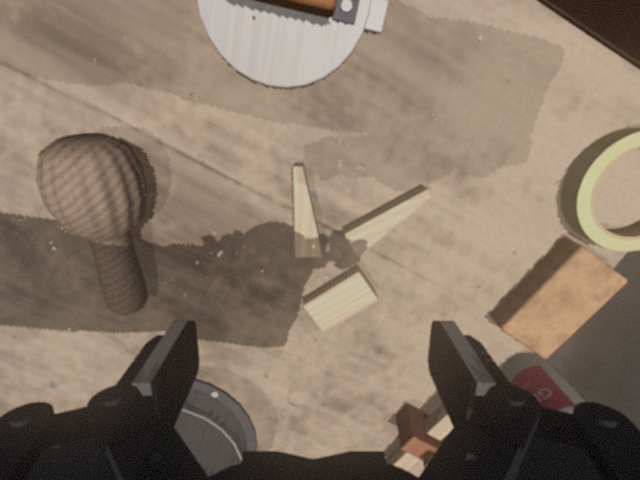

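The wrist view shows wedge 2's top face from (298,165) at the thin end to (307,257). Wedge 1 runs from (428,190) to (353,243), and the third block's top is centred near (341,300).

```bash
python3 - <<'E'
from h import *
import json; m=json.load(open("m4.json")); f=lambda p,z:np.round(onz(m,p,z)[:2]*1000,1)
for n,a,b,z in(("W2",(298,165),(307,257),.024),("W1",(428,190),(354,242),.024),("B",(315,318),(367,283),.021)):
    A,B=f(a,z),f(b,z); print(n,A,B,(A+B)/2,np.degrees(np.arctan2(*(A-B)[::-1]))%180,np.hypot(*(A-B)))
E
```

```text
W2 [393.4 164.7] [438.1  97.4] [415.75 131.05] 123.59172265257556 80.79220259406227
W1 [498.4 198.3] [467.5 129.3] [482.95 163.8 ] 65.87591981139758 75.60297613189574
B [474.3  46.2] [498.7 100.3] [486.5   73.25] 65.72383324499928 59.34787275041961
```

```bash
python3 -m jog '[[[-0.005,-0.008,-0.04,0,0,3,130],[-0.005,-0.008,-0.08,0,0,3,130],[-0.005,-0.008,-0.12,0,0,3,130],[-0.005,-0.008,-0.16,0,0,3,130],[-0.005,-0.008,-0.19,0,0,3,130],[-0.005,-0.008,-0.203,0,0,3,130],[-0.005,-0.008,-0.207,0,0,3,130],[-0.005,-0.008,-0.207,0,0,3,255],[-0.005,-0.008,-0.207,0,0,3,255],[-0.005,-0.008,-0.207,0,0,3,255]]]'
python3 -m jog '[[[0,0,0,0,0,0,255],[0,0,0,0,0,0,255],[0,0,0,0,0,0,255],[0,0,0.04,0,0,0,255],[0,0,0.08,0,0,0,255],[0,0,0.12,0,0,0,255],[0,0,0.16,0,0,0,255],[0,-0.03,0.19,0,0,0,255],[0,-0.07,0.2,0,0,0,255],[0,-0.11,0.2,0,0,0,255]]]'
python3 -c "
from h import *
st()"
```

```text
clock: 19.33
eef_pos: [0.4187, 0.1287, 0.0149]
tool_rot: [0.489, 0.873, 0.001, 0.001]
ft_force: [-0.5, 1.4, -0.6]
grip_width: 0.017
clock: 20.17
eef_pos: [0.4194, 0.0185, 0.2175]
tool_rot: [0.486, 0.874, 0.002, 0.004]
ft_force: [1.7, 0.0, -2.1]
grip_width: 0.0167
t 20.2 tcp [0.4194 0.0185 0.2175] yaw 31.8 z [ 0.009  0.    -1.   ] F [ 1.7  0.  -2.1] M [-0.04 -0.08  0.03] w 0.0167 q [ 0.04  0.09 -0.24  1.24 -0.    1.06]
```

```bash
python3 -m jog '[[[0,-0.04,0,0,0,0,255],[0,-0.08,0,0,0,0,255],[0,-0.12,0,0,0,0,255],[0,-0.16,0,0,0,0,255],[0,-0.187,0,0,0,0,255],[0,-0.187,-0.02,0,0,0,255],[0,-0.187,-0.05,0,0,0,255],[0,-0.187,-0.09,0,0,0,255],[0,-0.187,-0.1,0,0,0,255],[0,-0.187,-0.1,0,0,0,255]]]'
python3 -c "
from h import *
st()"
python3 -m jog '[[[0,0,0,0,0,0,150],[0,0,0,0,0,0,150],[0,0,0,0,0,0,150],[0,0,0.04,0,0,0,150],[0,0,0.08,0,0,0,150],[0,0,0.11,0,0,0,100],[0.015,0.04,0.11,0,0,-7,100],[0.03,0.08,0.11,0,0,-14,100],[0.045,0.12,0.11,0,0,-21,100],[0.06,0.16,0.11,0,0,-28,100]]]'
python3 -m jog '[[[0.005,0.03,0,0,0,-7,100],[0.007,0.06,0,0,0,-14,100],[0.008,0.08,0,0,0,-21,100],[0.008,0.08,0,0,0,-28,100],[0.008,0.08,0,0,0,-30,100],[0.008,0.08,0,0,0,-30,100],[0.008,0.08,0,0,0,-30,100]]]'
python3 - <<'E'
from h import *
st(); im=scrap(); cv2.imwrite("pics/top5.png",im)
m=bot.camera_model("wrist"); im=bot.camera("wrist"); cv2.imwrite("pics/w5.png",im)
import json; json.dump({k:np.array(v).tolist() for k,v in m.items()},open("m5.json","w"))
E
```

```text
clock: 21.0
eef_pos: [0.4139, -0.167, 0.11]
tool_rot: [0.488, 0.873, -0.0, -0.004]
ft_force: [0.3, -0.5, -0.5]
grip_width: 0.0169
t 21.0 tcp [ 0.4139 -0.167   0.11  ] yaw 31.6 z [-0.007  0.003 -1.   ] F [ 0.3 -0.5 -0.5] M [-0.   -0.01  0.04] w 0.0169 q [-0.38  0.25 -0.35  0.99  0.    0.64]
clock: 21.83
eef_pos: [0.4687, -0.034, 0.2256]
tool_rot: [0.663, 0.748, 0.001, 0.002]
ft_force: [-0.4, -0.1, -1.0]
grip_width: 0.0522
clock: 22.42
eef_pos: [0.4759, 0.0451, 0.2246]
tool_rot: [0.832, 0.554, 0.001, 0.001]
ft_force: [0.2, -0.2, -0.5]
grip_width: 0.0518
t 22.4 tcp [0.4759 0.0451 0.2246] yaw -22.7 z [ 0.003  0.    -1.   ] F [ 0.2 -0.2 -0.5] M [-0.    0.02 -0.01] w 0.0518 q [ 0.09  0.2  -0.08  1.28 -0.    2.06]
scrap px [259 317] c,l,w,ang,centroid [402.2 161.5 328.2  30.4 171.1 432.9 159.8]
scrap px [346 314] c,l,w,ang,centroid [410.8  -9.6 343.3  33.6  17.1 437.   -4.5]
```

View pics/w5.png

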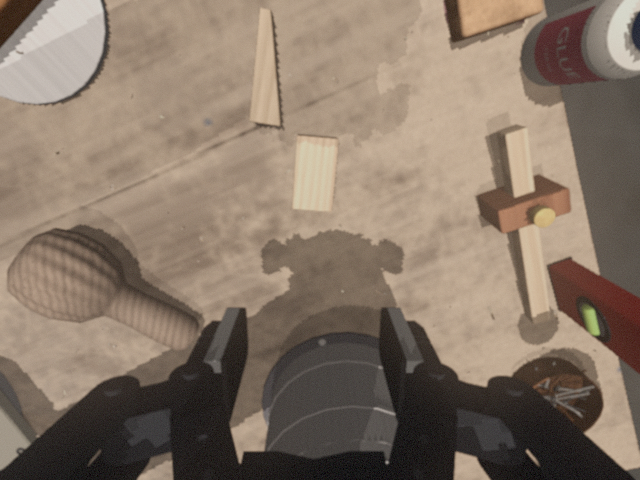

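The wrist view shows block B's top face with corners (300,136), (337,138), (331,211) and (293,209). Wedge 1 runs from (265,10) to (266,124).

```bash
python3 - <<'E'
from h import *
import json; m=json.load(open("m5.json")); f=lambda p,z:np.round(onz(m,p,z)[:2]*1000,1)
for n,a,b,z in(("W1",(265,10),(266,124),.024),("B",(318,137),(312,210),.021)):
    A,B=f(a,z),f(b,z); print(n,A,B,(A+B)/2,np.degrees(np.arctan2(*(A-B)[::-1]))%180,np.hypot(*(A-B)))
E
```

```text
W1 [500.5 196.2] [467.5 123.8] [484. 160.] 65.49644904853072 79.56607317192422
B [502.   98.4] [473.9  44. ] [487.95  71.2 ] 62.6816510825701 61.22883307723578
```

```bash
python3 -m jog '[[[0.012,0.026,-0.03,0,0,-5,90],[0.012,0.026,-0.07,0,0,-5,90],[0.012,0.026,-0.11,0,0,-5,90],[0.012,0.026,-0.15,0,0,-5,90],[0.012,0.026,-0.19,0,0,-5,90],[0.012,0.026,-0.206,0,0,-5,90],[0.012,0.026,-0.211,0,0,-5,90],[0.012,0.026,-0.211,0,0,-5,255],[0.012,0.026,-0.211,0,0,-5,255],[0.012,0.026,-0.211,0,0,-5,255]]]'
python3 -m jog '[[[0,0,0,0,0,0,255],[0,0,0,0,0,0,255],[0,0,0,0,0,0,255],[0,0,0.04,0,0,0,255],[0,0,0.08,0,0,0,255],[0,0,0.12,0,0,0,255],[0,0,0.16,0,0,0,255],[-0.01,-0.03,0.19,0,0,0,255],[-0.022,-0.07,0.2,0,0,0,255],[-0.034,-0.11,0.2,0,0,0,255]]]'
python3 -c "
from h import *
st()"
```

```text
clock: 23.35
eef_pos: [0.4892, 0.0709, 0.0142]
tool_rot: [0.856, 0.517, 0.002, 0.001]
ft_force: [0.2, -0.2, -1.4]
grip_width: 0.0337
clock: 24.18
eef_pos: [0.4564, -0.0368, 0.2166]
tool_rot: [0.855, 0.518, 0.004, 0.003]
ft_force: [1.8, -1.1, -1.5]
grip_width: 0.0334
t 24.2 tcp [ 0.4564 -0.0368  0.2166] yaw -27.6 z [ 0.009 -0.001 -1.   ] F [ 1.8 -1.1 -1.5] M [-0.04 -0.03  0.01] w 0.0334 q [-0.08  0.16 -0.15  1.25 -0.    1.97]
```

```bash
python3 -m jog '[[[-0.012,-0.04,0,0,0,0,255],[-0.024,-0.08,0,0,0,0,255],[-0.036,-0.12,0,0,0,0,255],[-0.036,-0.131,0,0,0,0,255],[-0.036,-0.131,-0.03,0,0,0,255],[-0.036,-0.131,-0.06,0,0,0,255],[-0.036,-0.131,-0.085,0,0,0,255],[-0.036,-0.131,-0.085,0,0,0,255],[-0.036,-0.131,-0.085,0,0,0,110],[-0.036,-0.131,-0.085,0,0,0,110]]]'
python3 -c "
from h import *
st()"
python3 -m jog '[[[0,0,0,0,0,0,110],[0,0,0.04,0,0,0,110],[0,0,0.08,0,0,0,110],[0.005,0.03,0.09,0,0,0,110],[0.012,0.07,0.09,0,0,0,110],[0.02,0.11,0.09,0,0,0,110],[0.028,0.15,0.09,0,0,0,110],[0.036,0.19,0.09,0,0,0,110],[0.044,0.23,0.09,0,0,0,110],[0.052,0.27,0.09,0,0,0,110]]]'
python3 -m jog '[[[0.008,0.04,0,0,0,1,100],[0.012,0.06,0,0,0,2,100],[0.012,0.06,0,0,0,2,100],[0.012,0.06,0,0,0,2,100]]]'
python3 - <<'E'
from h import *
st(); im=scrap(); cv2.imwrite("pics/top6.png",im)
m=bot.camera_model("wrist"); im=bot.camera("wrist"); cv2.imwrite("pics/w6.png",im)
import json; json.dump({k:np.array(v).tolist() for k,v in m.items()},open("m6.json","w"))
E
```

```text
clock: 25.02
eef_pos: [0.4195, -0.1675, 0.1288]
tool_rot: [0.856, 0.517, 0.001, 0.001]
ft_force: [0.7, -0.1, 1.1]
grip_width: 0.0488
t 25.0 tcp [ 0.4195 -0.1675  0.1288] yaw -27.7 z [ 0.002 -0.001 -1.   ] F [ 0.7 -0.1  1.1] M [0.02 0.   0.  ] w 0.0488 q [-0.38  0.23 -0.32  1.03  0.    1.67]
clock: 25.85
eef_pos: [0.4713, 0.1051, 0.2197]
tool_rot: [0.856, 0.517, 0.002, 0.001]
ft_force: [0.6, -0.7, -0.4]
grip_width: 0.0489
clock: 26.18
eef_pos: [0.4829, 0.1643, 0.2188]
tool_rot: [0.846, 0.533, 0.001, 0.0]
ft_force: [0.6, -0.8, -0.7]
grip_width: 0.0519
t 26.2 tcp [0.4829 0.1643 0.2188] yaw -25.6 z [ 0.003  0.001 -1.   ] F [ 0.6 -0.8 -0.7] M [-0.02  0.01 -0.03] w 0.0519 q [ 0.33  0.27 -0.01  1.29 -0.    2.35]
scrap px [262 275] c,l,w,ang,centroid [485.5 163.1  48.   18.7  70.7 485.7 161. ]
scrap px [156 293] c,l,w,ang,centroid [445.6 377.4 249.5  21.9 179.3 466.5 379.2]
```

View pics/w6.png

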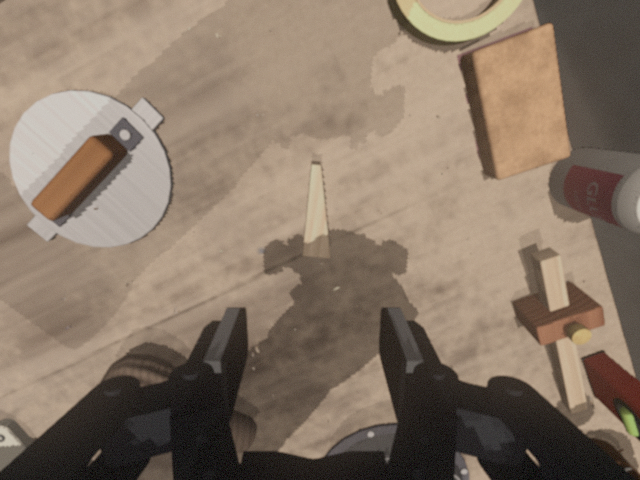

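The last wedge hasn't moved, from (316,162) to (317,257), centred under the jaws.

```bash
python3 -m jog '[[[0.001,-0.004,-0.04,0,0,1,120],[0.001,-0.004,-0.08,0,0,1,120],[0.001,-0.004,-0.12,0,0,1,120],[0.001,-0.004,-0.16,0,0,1,120],[0.001,-0.004,-0.19,0,0,1,120],[0.001,-0.004,-0.2,0,0,1,120],[0.001,-0.004,-0.204,0,0,1,120],[0.001,-0.004,-0.204,0,0,1,255],[0.001,-0.004,-0.204,0,0,1,255],[0.001,-0.004,-0.204,0,0,1,255]]]'
python3 -m jog '[[[0,0,0,0,0,0,255],[0,0,0,0,0,0,255],[0,0,0,0,0,0,255],[0,0,0.04,0,0,0,255],[0,0,0.08,0,0,0,255],[0,0,0.12,0,0,0,255],[0,0,0.16,0,0,0,255],[-0.006,-0.03,0.19,0,0,0,255],[-0.014,-0.07,0.2,0,0,0,255],[-0.022,-0.11,0.2,0,0,0,255]]]'
python3 -c "
from h import *
st()"
```

```text
clock: 27.12
eef_pos: [0.4853, 0.159, 0.0157]
tool_rot: [0.842, 0.539, 0.002, 0.001]
ft_force: [-0.3, -0.1, -0.6]
grip_width: 0.0162
clock: 27.95
eef_pos: [0.4638, 0.0493, 0.2181]
tool_rot: [0.841, 0.541, 0.005, 0.002]
ft_force: [0.9, -0.6, -1.3]
grip_width: 0.0162
t 27.9 tcp [0.4638 0.0493 0.2181] yaw -24.6 z [ 0.01   0.001 -1.   ] F [ 0.9 -0.6 -1.3] M [-0.06 -0.04  0.03] w 0.0162 q [ 0.11  0.18 -0.13  1.25  0.    2.11]
```

```bash
python3 -m jog '[[[-0.008,-0.04,0,0,0,0,255],[-0.016,-0.08,0,0,0,0,255],[-0.024,-0.12,0,0,0,0,255],[-0.032,-0.16,0,0,0,0,255],[-0.042,-0.2,0,0,0,0,255],[-0.044,-0.217,0,0,0,0,255],[-0.044,-0.217,-0.03,0,0,0,255],[-0.044,-0.217,-0.07,0,0,0,255],[-0.044,-0.217,-0.085,0,0,0,255],[-0.044,-0.217,-0.085,0,0,0,255]]]'
python3 -c "
from h import *
st()"
python3 -m jog '[[[0,0,0,0,0,0,150],[0,0,0,0,0,0,150],[0,0,0,0,0,0,150],[0,0,0.04,0,0,0,150],[0,0,0.08,0,0,0,150],[0,0,0.12,0,0,7,100],[0,0,0.15,0,0,14,0],[0,0,0.15,0,0,21,0],[0,0,0.15,0,0,21,0],[0,0,0.15,0,0,21,0]]]'
python3 - <<'E'
from h import *
st(); im=scrap(); cv2.imwrite("pics/top7.png",im)
m=bot.camera_model("wrist"); w=bot.camera("wrist"); cv2.imwrite("pics/w7.png",np.hstack([w[:,100:540],im[150:480,120:480][:,:].copy() if 0 else cv2.resize(im[180:450,120:400],(360,480))]))
import json; json.dump({k:np.array(v).tolist() for k,v in m.items()},open("m7.json","w"))
E
```

```text
clock: 28.78
eef_pos: [0.4141, -0.1669, 0.1251]
tool_rot: [0.842, 0.539, -0.002, -0.003]
ft_force: [-0.1, 0.7, -0.3]
grip_width: 0.0165
t 28.8 tcp [ 0.4141 -0.1669  0.1251] yaw -24.8 z [-0.007  0.003 -1.   ] F [-0.1  0.7 -0.3] M [-0.07 -0.   -0.06] w 0.0165 q [-0.38  0.23 -0.32  1.02  0.    1.62]
clock: 29.62
eef_pos: [0.4177, -0.1679, 0.2795]
tool_rot: [0.731, 0.683, 0.001, 0.001]
ft_force: [0.5, -0.1, -0.5]
grip_width: 0.0854
t 29.6 tcp [ 0.4177 -0.1679  0.2795] yaw -3.9 z [ 0.003 -0.001 -1.   ] F [ 0.5 -0.1 -0.5] M [ 0.01  0.   -0.01] w 0.0854 q [-0.38  0.12 -0.03  1.41  0.    1.26]
```

View pics/w7.png

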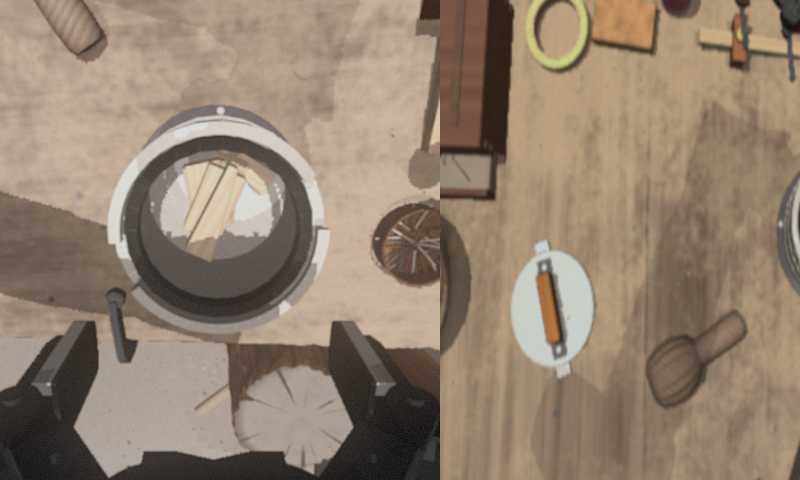

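The wrist view shows all the offcuts low in the can, and the notches at about (217,235) and (420,235) in full-frame pixels. The top view shows the bench clear of scrap and the lid lying aside. Next I measure the lid bar and the can centre.

```bash
python3 - <<'E'
from h import *
import json
im=cv2.imread("pics/top7.png"); m=bot.camera_model("top")
for c in blobs(im,(0,110,60),(18,255,255),100,3000,(130,290,230,420)): print("bar",c.mean((0,1)),rect(m,c,.040))
# lid disc white
for c in blobs(im,(0,0,130),(180,60,255),800,6000,(130,290,230,420)):
    h=cv2.convexHull(c); w=np.array([onz(m,p,.008)[:2]*1000 for p in h.reshape(-1,2)],np.float32); print("disc",cv2.fitEllipse(w))
w7=cv2.imread("pics/w7.png")[:,:440]; m=json.load(open("m7.json"))
g=cv2.cvtColor(w7,cv2.COLOR_BGR2HSV)
# mouth: outer rim edge by radial search from centre, on plane z=.146
f=np.zeros((480,640,3),np.uint8); f[:,100:540]=w7
K=np.array(m["K"]);T=np.array(m["T"])
def proj(P):
    c=T[:3,:3].T@(np.array(P)-T[:3,3]); x,y=c[:2]/c[2]; s=1+m["k1"]*(x*x+y*y); return K[0,0]*x*s+K[0,2],K[1,1]*y*s+K[1,2]
gray=cv2.cvtColor(f,cv2.COLOR_BGR2GRAY).astype(float); C=np.array([.4185,-.168])
for lo,hi,sg,nm in((48,68,1,"inner"),):
  pts=[]
  for a in np.radians(range(0,360,4)):
    rs=np.arange(lo,hi,.5); v=np.array([cv2.getRectSubPix(gray.astype(np.float32),(1,1),proj([C[0]+r/1000*np.cos(a),C[1]+r/1000*np.sin(a),.146]))[0,0] for r in rs])
    d=np.convolve(v,[1,1,1,0,-1,-1,-1],"valid"); i=np.argmax(d)
    if d[i]>60: pts.append((C*1000+rs[i+3]*np.array([np.cos(a),np.sin(a)])))
  pts=np.array(pts,np.float32); print(nm,len(pts),cv2.fitEllipse(pts))
E
```

```text
bar [204.36956522 352.9673913 ] [326.  267.9  79.4  21.7  16.9 326.1 267.8]
disc ((326.2081298828125, 272.27496337890625), (124.39521026611328, 156.98167419433594), 103.71210479736328)
inner 81 ((418.8631896972656, -167.9611358642578), (128.71701049804688, 132.21751403808594), 34.12725067138672)
```

```bash
python3 -m jog '[[[-0.008,0.036,0,0,0,7,0],[-0.016,0.072,0,0,0,14,0],[-0.024,0.108,0,0,0,21,0],[-0.032,0.144,0,0,0,28,0],[-0.04,0.18,0,0,0,35,0],[-0.048,0.216,0,0,0,42,0],[-0.056,0.252,0,0,0,49,0],[-0.064,0.288,0,0,0,56,0],[-0.072,0.324,0,0,0,63,0],[-0.08,0.36,0,0,0,70,0]]]'
python3 -m jog '[[[-0.008,0.03,-0.02,0,0,7,0],[-0.014,0.06,-0.05,0,0,14,0],[-0.014,0.077,-0.08,0,0,21,0],[-0.014,0.077,-0.11,0,0,28,0],[-0.014,0.077,-0.13,0,0,35,0],[-0.014,0.077,-0.13,0,0,40,0],[-0.014,0.077,-0.13,0,0,40,0],[-0.014,0.077,-0.13,0,0,40,0]]]'
python3 - <<'E'
from h import *
st(); m=bot.camera_model("wrist"); im=bot.camera("wrist"); cv2.imwrite("pics/w8.png",im)
for c in blobs(im,(0,110,60),(18,255,255),1500,100000): print("bar",cv2.boundingRect(c),rect(m,c,.040))
for c in blobs(im,(0,0,130),(180,45,255),15000,150000):
    h=cv2.convexHull(c); w=np.array([onz(m,p,.008)[:2]*1000 for p in h.reshape(-1,2)],np.float32); print("disc",cv2.fitEllipse(w))
E
```

```text
clock: 30.55
eef_pos: [0.3359, 0.1934, 0.2773]
tool_rot: [0.204, 0.979, -0.001, -0.001]
ft_force: [0.3, -0.5, 0.1]
grip_width: 0.0854
clock: 31.22
eef_pos: [0.3228, 0.2687, 0.1475]
tool_rot: [-0.14, 0.99, -0.001, -0.001]
ft_force: [-0.5, -0.5, 0.4]
grip_width: 0.085
t 31.2 tcp [0.3228 0.2687 0.1475] yaw 106.1 z [-0.002 -0.001 -1.   ] F [-0.5 -0.5  0.4] M [-0.01 -0.03  0.04] w 0.0850 q [ 0.69  0.15 -0.36  1.06 -0.    0.41]
disc ((324.27252197265625, 271.1371154785156), (127.76908874511719, 152.2728271484375), 105.04959869384766)
```

View pics/w8.png

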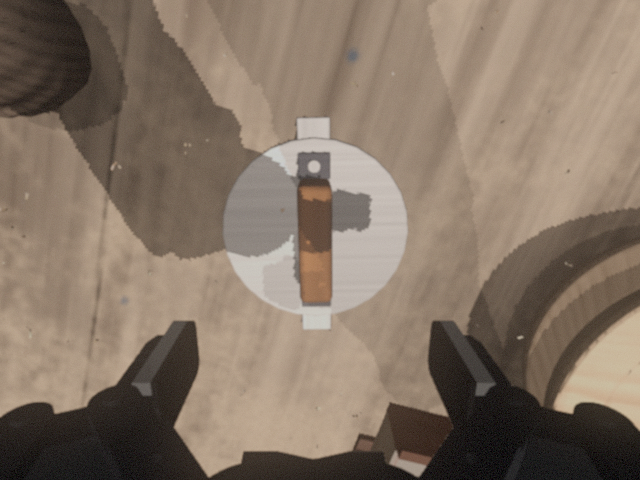

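The lid seen from close by: tab ends at (313,118) and (317,329), disc edges at (223,226) and (407,226), and the bar's top face from (315,183) to (317,303).

```bash
python3 - <<'E'
from h import *
m=bot.camera_model("wrist"); f=lambda p,z:np.round(onz(m,p,z)[:2]*1000,1)
for a,b,z in(((313,118),(317,329),.007),((223,226),(407,226),.008),((315,183),(317,303),.040)):
    A,B=f(a,z),f(b,z); print(A,B,(A+B)/2,np.degrees(np.arctan2(*(A-B)[::-1]))%180,np.hypot(*(A-B)))
E
```

```text
[250.2 248.4] [400.3 294.8] [325.25 271.6 ] 17.17780412035711 157.1081474653686
[338.3 207.2] [302.2 332.9] [320.25 270.05] 106.02362766972792 130.78111484461354
[285.3 259.8] [362.7 283.5] [324.   271.65] 17.024669372235365 80.94720501660323
```

```bash
python3 -m jog '[[[0.001,0.0025,-0.03,0,0,1,0],[0.001,0.0025,-0.065,0,0,1,0],[0.001,0.0025,-0.095,0,0,1,0],[0.001,0.0025,-0.114,0,0,1,0],[0.001,0.0025,-0.12,0,0,1,0],[0.001,0.0025,-0.12,0,0,1,0],[0.001,0.0025,-0.12,0,0,1,100],[0.001,0.0025,-0.12,0,0,1,255],[0.001,0.0025,-0.12,0,0,1,255],[0.001,0.0025,-0.12,0,0,1,255]]]'
python3 -m jog '[[[0,0,0,0,0,0,255],[0,0,0,0,0,0,255],[0,0,0,0,0,0,255]]]'
python3 -c "
from h import *
st()"
```

```text
clock: 32.1
eef_pos: [0.3253, 0.2723, 0.0295]
tool_rot: [-0.15, 0.989, 0.001, 0.001]
ft_force: [-0.0, 0.2, -0.4]
grip_width: 0.0387
clock: 32.35
eef_pos: [0.3251, 0.272, 0.0293]
tool_rot: [-0.15, 0.989, 0.0, 0.001]
ft_force: [-0.8, -0.6, 6.5]
grip_width: 0.0206
t 32.4 tcp [0.3251 0.272  0.0293] yaw 107.2 z [ 0.002  0.001 -1.   ] F [-0.8 -0.6  6.5] M [-0.23  0.01  0.  ] w 0.0206 q [ 0.7   0.32 -0.51  0.74 -0.    0.4 ]
```

```bash
python3 -m jog '[[[0,0,0.01,0,0,0,255],[0,0,0.04,0,0,0,255],[0,0,0.08,0,0,0,255],[0,0,0.12,0,0,0,255],[0,0,0.16,0,0,0,255],[0.004,-0.02,0.18,0,0,0,255],[0.012,-0.06,0.18,0,0,0,255],[0.02,-0.1,0.18,0,0,0,255],[0.028,-0.14,0.18,0,0,0,255],[0.036,-0.18,0.18,0,0,0,255]]]'
python3 -c "
from h import *
st()"
python3 -m jog '[[[0.008,-0.04,0,0,0,-1,255],[0.016,-0.08,0,0,0,-1,255],[0.024,-0.12,0,0,0,-1,255],[0.032,-0.16,0,0,0,-1,255],[0.04,-0.2,0,0,0,-1,255],[0.049,-0.23,0,0,0,-1,255],[0.058,-0.25,0,0,0,-1,255],[0.0585,-0.259,0,0,0,-1,255],[0.0585,-0.259,0,0,0,-1,255],[0.0585,-0.259,0,0,0,-1,255]]]'
python3 -c "
from h import *
st()"
```

```text
clock: 33.18
eef_pos: [0.3599, 0.09, 0.2084]
tool_rot: [-0.151, 0.989, 0.0, 0.0]
ft_force: [1.1, -0.3, -2.2]
grip_width: 0.0209
t 33.2 tcp [0.3599 0.09   0.2084] yaw 107.3 z [ 0.  0. -1.] F [ 1.1 -0.3 -2.2] M [-0.06 -0.09  0.06] w 0.0209 q [ 0.25  0.   -0.35  1.21 -0.   -0.06]
clock: 34.02
eef_pos: [0.4179, -0.1669, 0.2077]
tool_rot: [-0.141, 0.99, 0.001, -0.001]
ft_force: [-1.5, 0.0, -1.8]
grip_width: 0.0206
t 34.0 tcp [ 0.4179 -0.1669  0.2077] yaw 106.2 z [-0.002  0.001 -1.   ] F [-1.5  0.  -1.8] M [-0.02  0.03 -0.01] w 0.0206 q [-0.38  0.16 -0.18  1.23  0.   -0.66]
```

```bash
python3 -m jog '[[[0.0015,0,-0.01,0,0,0,255],[0.0015,0,-0.02,0,0,0,255],[0.0015,0,-0.027,0,0,0,255],[0.0015,0,-0.031,0,0,0,255],[0.0015,0,-0.031,0,0,0,255]]]'
python3 - <<'E'
from h import *
st(); im=bot.camera("wrist"); cv2.imwrite("pics/w9.png",im[80:400,100:540].repeat(2,0).repeat(2,1)[:600,:800])
E
```

```text
clock: 34.43
eef_pos: [0.4194, -0.1662, 0.176]
tool_rot: [-0.142, 0.99, 0.001, -0.001]
ft_force: [-0.9, -0.0, -2.6]
grip_width: 0.0207
t 34.4 tcp [ 0.4194 -0.1662  0.176 ] yaw 106.3 z [-0.002  0.001 -1.   ] F [-0.9 -0.  -2.6] M [0.02 0.04 0.04] w 0.0207 q [-0.38  0.19 -0.23  1.15  0.   -0.66]
```

View pics/w9.png

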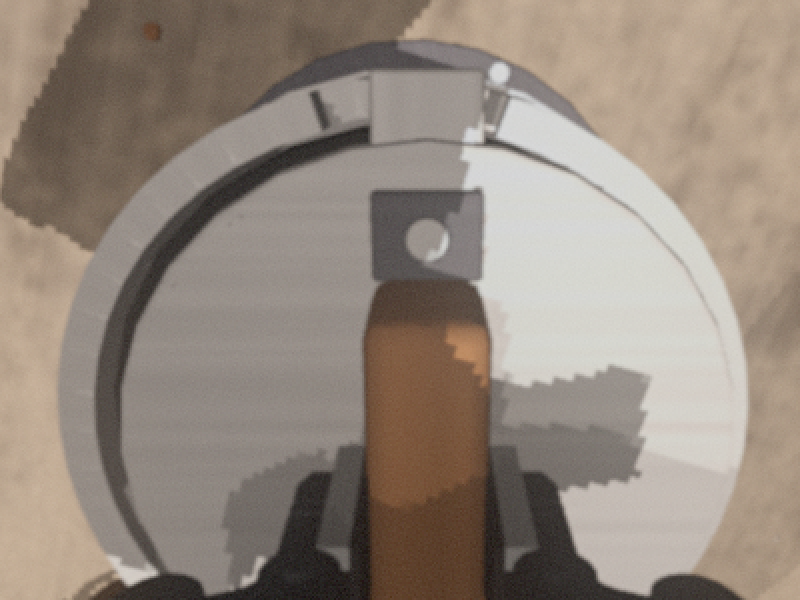

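The picture shows the lid about 24 px (5 mm) too far right: disc centre at column 427, rim centre at 403, and the tab at 427 against its notch at about 404. That agrees with the side force felt at unlocking, so I shift about 5 mm along -y.

```bash
python3 -m jog '[[[0.001,-0.0025,0,0,0,0,255],[0.001,-0.0045,0,0,0,0,255],[0.001,-0.0045,0,0,0,0,255],[0.001,-0.0045,0,0,0,0,255]]]'
python3 - <<'E'
from h import *
st(); im=bot.camera("wrist"); cv2.imwrite("pics/w10.png",im[80:400,100:540].repeat(2,0).repeat(2,1)[:600,:800])
E
```

```text
clock: 34.82
eef_pos: [0.4216, -0.1723, 0.1776]
tool_rot: [-0.141, 0.99, -0.0, 0.0]
ft_force: [-0.2, 0.3, -2.8]
grip_width: 0.0207
t 34.8 tcp [ 0.4216 -0.1723  0.1776] yaw 106.2 z [ 0.001 -0.    -1.   ] F [-0.2  0.3 -2.8] M [-0.01  0.01  0.01] w 0.0207 q [-0.39  0.19 -0.22  1.15  0.   -0.67]
```

View pics/w10.png

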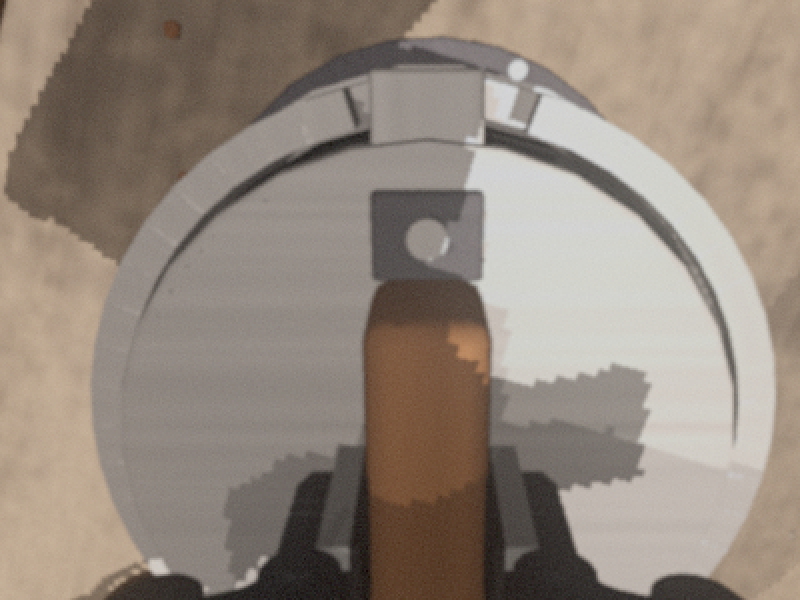

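Now slightly past: rim centre at column 433 against the disc's 427, with the notch centre at 444. I go back 1.2 mm, turn -1.5° and lower.

```bash
python3 -m jog '[[[-0.0005,0.001,-0.002,0,0,-1.5,255],[-0.0005,0.001,-0.005,0,0,-1.5,255],[-0.0005,0.001,-0.008,0,0,-1.5,255],[-0.0005,0.001,-0.01,0,0,-1.5,255],[-0.0005,0.001,-0.01,0,0,-1.5,255]]]'
python3 -c "
from h import *
st()"
python3 -m jog '[[[0,0,-0.002,0,0,0,255],[0,0,-0.004,0,0,0,255],[0,0,-0.004,0,0,0,255]]]'
python3 -c "
from h import *
st()"
```

```text
clock: 35.28
eef_pos: [0.4206, -0.1709, 0.167]
tool_rot: [-0.128, 0.992, 0.0, -0.0]
ft_force: [-1.3, 0.1, 0.5]
grip_width: 0.0207
t 35.3 tcp [ 0.4206 -0.1709  0.167 ] yaw 104.8 z [-0.  0. -1.] F [-1.3  0.1  0.5] M [ 0.11  0.21 -0.02] w 0.0207 q [-0.39  0.2  -0.24  1.13 -0.   -0.64]
clock: 35.53
eef_pos: [0.4209, -0.171, 0.1632]
tool_rot: [-0.128, 0.992, -0.0, 0.0]
ft_force: [-1.3, 0.6, 1.7]
grip_width: 0.0204
t 35.5 tcp [ 0.4209 -0.171   0.1632] yaw 104.7 z [ 0. -0. -1.] F [-1.3  0.6  1.7] M [0.04 0.23 0.02] w 0.0204 q [-0.39  0.2  -0.25  1.12 -0.   -0.64]
```

```bash
python3 -m jog '[[[-0.001,0,-0.0015,0,0,0,255],[-0.001,0,-0.003,0,0,0,255],[-0.001,0,-0.0035,0,0,0,255],[-0.001,0,-0.0035,0,0,0,255]]]'
python3 -c "
from h import *
st()"
python3 -m jog '[[[0,0,0,0,0,-5,255],[0,0,0,0,0,-10,255],[0,0,0,0,0,-15,255],[0,0,0,0,0,-15,255]]]'
python3 -c "
from h import *
st()"
```

```text
clock: 35.87
eef_pos: [0.4208, -0.171, 0.1602]
tool_rot: [-0.128, 0.992, -0.0, 0.001]
ft_force: [2.4, 0.7, 2.8]
grip_width: 0.0209
t 35.9 tcp [ 0.4208 -0.171   0.1602] yaw 104.8 z [ 0.002 -0.    -1.   ] F [2.4 0.7 2.8] M [ 0.33 -0.44 -0.06] w 0.0209 q [-0.39  0.2  -0.26  1.11  0.   -0.64]
clock: 36.2
eef_pos: [0.4198, -0.1711, 0.16]
tool_rot: [0.003, 1.0, -0.0, 0.0]
ft_force: [0.4, -0.2, 3.4]
grip_width: 0.0211
t 36.2 tcp [ 0.4198 -0.1711  0.16  ] yaw 89.6 z [ 0.    -0.001 -1.   ] F [ 0.4 -0.2  3.4] M [ 0.05 -0.05 -0.16] w 0.0211 q [-0.39  0.2  -0.26  1.11 -0.   -0.38]
```

```bash
python3 -m jog '[[[0,0,0,0,0,-5,255],[0,0,0,0,0,-10,255],[0,0,0,0,0,-15,255],[0,0,0,0,0,-20,255],[0,0,0,0,0,-20,255]]]'
python3 -c "
from h import *
st()"
python3 -m jog '[[[0,0,0,0,0,-5,255],[0,0,0,0,0,-10,255],[0,0,0,0,0,-15,255],[0,0,0,0,0,-20,255],[0,0,0,0,0,-25,255],[0,0,0,0,0,-25,255]]]'
python3 -c "
from h import *
st()"
```

```text
clock: 36.62
eef_pos: [0.4198, -0.1711, 0.1599]
tool_rot: [0.176, 0.984, -0.0, 0.0]
ft_force: [-0.6, 0.2, 2.9]
grip_width: 0.0203
t 36.6 tcp [ 0.4198 -0.1711  0.1599] yaw 69.8 z [-0.    -0.001 -1.   ] F [-0.6  0.2  2.9] M [-0.03 -0.09 -0.15] w 0.0203 q [-0.39  0.2  -0.26  1.11 -0.   -0.03]
clock: 37.12
eef_pos: [0.4198, -0.1711, 0.1598]
tool_rot: [0.384, 0.923, -0.0, 0.0]
ft_force: [0.3, -1.0, 3.2]
grip_width: 0.0205
t 37.1 tcp [ 0.4198 -0.1711  0.1598] yaw 44.8 z [-0. -0. -1.] F [ 0.3 -1.   3.2] M [-0.03 -0.01 -0.18] w 0.0205 q [-0.39  0.2  -0.26  1.11 -0.    0.4 ]
```

```bash
python3 -m jog '[[[0,0,0,0,0,-2,255],[0,0,0,0,0,-4,255],[0,0,0,0,0,-4,255]]]'
python3 -c "
from h import *
st()"
python3 -m jog '[[[0,0,0,0,0,-1,255],[0,0,0,0,0,-2,255],[0,0,0,0,0,-2,255]]]'
python3 -c "
from h import *
st()"
```

```text
clock: 37.37
eef_pos: [0.4198, -0.171, 0.1598]
tool_rot: [0.415, 0.91, -0.0, 0.0]
ft_force: [-0.2, -0.0, 2.7]
grip_width: 0.0207
t 37.4 tcp [ 0.4198 -0.171   0.1598] yaw 41.0 z [ 0. -0. -1.] F [-0.2 -0.   2.7] M [-0.02 -0.01 -0.08] w 0.0207 q [-0.39  0.2  -0.26  1.11 -0.    0.47]
clock: 37.62
eef_pos: [0.4202, -0.1708, 0.1599]
tool_rot: [0.432, 0.902, 0.0, 0.0]
ft_force: [1.2, 0.7, 2.6]
grip_width: 0.0211
t 37.6 tcp [ 0.4202 -0.1708  0.1599] yaw 38.8 z [ 0.001  0.    -1.   ] F [1.2 0.7 2.6] M [ 0.11 -0.26  0.31] w 0.0211 q [-0.39  0.2  -0.26  1.11  0.    0.51]
```

The torque changed sign to +0.31 N m, so the lid is at the stop. I ease the pressure, release and check.

```bash
python3 -m jog '[[[0,0,0.001,0,0,0,255],[0,0,0.002,0,0,0,255],[0,0,0.0035,0,0,0,255],[0,0,0.0035,0,0,0,255],[0,0,0.0055,0,0,0,255],[0,0,0.0055,0,0,0,255]]]'
python3 -c "
from h import *
st()"
python3 -m jog '[[[0,0,-0.002,0,0,0.5,180],[0,0,-0.002,0,0,0.5,120],[0,0,-0.002,0,0,0.5,60],[0,0,-0.002,0,0,0.5,0],[0,0,-0.002,0,0,0.5,0],[0,0,0.03,0,0,0.5,0],[0,0,0.07,0,0,0.5,0],[0,0,0.105,0,0,0.5,0],[0,0,0.105,0,0,0.5,0],[0,0,0.105,0,0,0.5,0]]]'
python3 - <<'E'
from h import *
st(); im=bot.camera("wrist"); cv2.imwrite("pics/w11.png",im)
E
```

```text
clock: 38.12
eef_pos: [0.4202, -0.1708, 0.1634]
tool_rot: [0.432, 0.902, 0.0, -0.0]
ft_force: [8.0, -1.7, -13.7]
grip_width: 0.0207
t 38.1 tcp [ 0.4202 -0.1708  0.1634] yaw 38.8 z [-0.001  0.001 -1.   ] F [  8.   -1.7 -13.7] M [-0.3  -1.8   0.41] w 0.0207 q [-0.39  0.2  -0.25  1.12  0.    0.51]
clock: 38.95
eef_pos: [0.4211, -0.1716, 0.273]
tool_rot: [0.429, 0.903, 0.0, 0.003]
ft_force: [0.0, -1.4, 0.2]
grip_width: 0.0853
t 39.0 tcp [ 0.4211 -0.1716  0.273 ] yaw 39.2 z [ 0.006 -0.002 -1.   ] F [ 0.  -1.4  0.2] M [ 0.02  0.03 -0.02] w 0.0853 q [-0.39  0.13 -0.04  1.39 -0.    0.5 ]
```

View pics/w11.png

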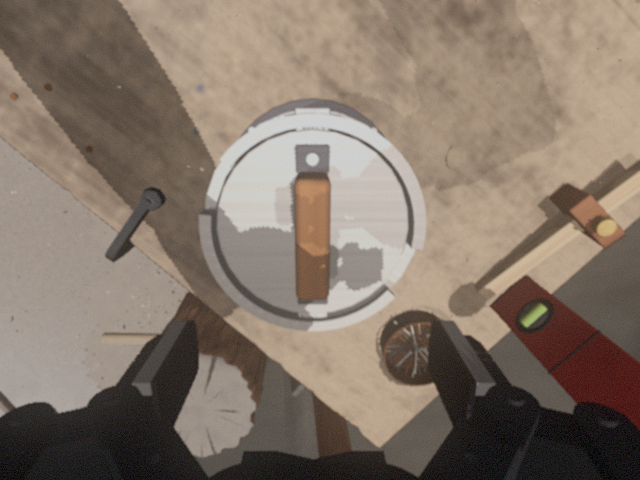

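The lid sits as it did at the start: bar upright at column 313, tabs under the lip, notches empty at (207,215) and (395,290). An upward pull of about 14 N did not lift it. I do one last top-view check, comparing the tools with the first picture.

```bash
python3 -m jog '[[[-0.01,0.04,0.02,0,0,0,0],[-0.03,0.08,0.03,0,0,0,0],[-0.05,0.12,0.03,0,0,0,0],[-0.07,0.16,0.03,0,0,0,0],[-0.09,0.2,0.03,0,0,0,0],[-0.1,0.24,0.03,0,0,0,0],[-0.1,0.28,0.03,0,0,0,0],[-0.1,0.32,0.03,0,0,0,0],[-0.1,0.36,0.03,0,0,0,0],[-0.1,0.4,0.03,0,0,0,0]]]'
python3 - <<'E'
from h import *
st(); im=bot.camera("top"); a=cv2.imread("pics/top0.png"); m=bot.camera_model("top")
for n,i in(("start",a),("end",im)):
    for c in blobs(i,(0,110,60),(18,255,255),150,3000,(390,260,480,350)): print(n,"bar",rect(m,c,.174))
d=(cv2.absdiff(a,im).max(2)>45)
for n,(x0,y0,x1,y1) in dict(roll=(182,168,240,222),cork=(236,172,292,212),tin=(428,188,480,238),gauge=(315,180,428,222),can=(380,260,482,356),bench=(215,240,375,330)).items(): print(n,int(d[y0:y1,x0:x1].sum()))
cv2.imwrite("pics/top8.png",im)
E
```

```text
clock: 39.83
eef_pos: [0.3182, 0.2214, 0.299]
tool_rot: [0.428, 0.904, -0.001, -0.0]
ft_force: [1.1, -1.2, -0.4]
grip_width: 0.0859
t 39.8 tcp [0.3182 0.2214 0.299 ] yaw 39.3 z [-0.002 -0.002 -1.   ] F [ 1.1 -1.2 -0.4] M [-0.01 -0.14 -0.  ] w 0.0859 q [ 0.61 -0.   -0.12  1.46 -0.    1.49]
start bar [ 420.5 -169.7   80.4   20.2  130.3  420.7 -169.8]
end bar [ 419.5 -168.9   80.7   20.1  129.4  419.5 -168.9]
roll 0
cork 0
tin 0
gauge 0
can 60
bench 633
```

View pics/top8.png

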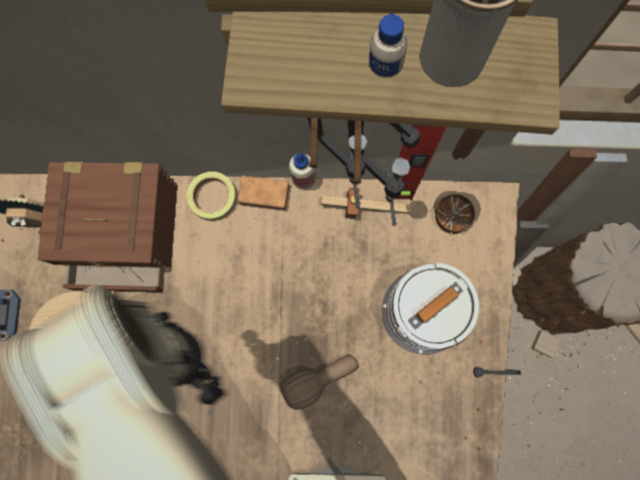

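The bench is clear and the lid is on, with its bar at 129.4° against 130.3° at the start. The tools haven't moved.

```bash
python3 -m jog '[[[0,0,0,0,0,0,0],[0,0,0,0,0,0,0],[0,0,0,0,0,0,0]]]' >/dev/null; python3 -c "
from workcell import bot
print(bot.job_done())"
```

```text
the job is handed in; nothing more can be done
None
```

The job is done and handed in, at about 40 s of robot time. I unlocked the lid and laid it aside on the bench, then put all five offcuts (three blocks, two wedges) into the canister. I put the lid back on, pressed it down and turned it clockwise to its stop.

**Lid locked:** the torque reversed to about 0.3 N m at the stop, and the lid held against an upward pull of about 14 N. In the top view its bar ended at 129.4°, against 130.3° at the start; that 0.9° is about the measuring error.

**Scrap and tools:** the last top view shows no offcuts left on the bench. The masking roll, sanding block, nail tin and marking gauge show no change from the first picture.

**What disagreed:** my camera estimate of the canister centre was about 3 mm off in y. When I refitted the lid, a close wrist picture showed it about 5 mm to one side. I corrected that before lowering it.

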